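# Shake down the dust filter and hold the trap flap at its balance point

### The arm

A 6-joint arm with a two-finger parallel gripper is mounted at the origin on the work surface. World frame = base frame: x ahead of the robot, y to its left, z up, the work surface at z = 0. Lengths are in mm, angles in rad, forces in N, time in s.
With the tool pointing down it reaches from about 400 to 925 mm from the base axis. Payload 12.5 kg.
Tool frame: the origin (TCP) lies midway between the tips of the shut fingers; the grasp point (between the pads) lies 19 mm behind it (env.grip_depth is the distance from the TCP to the grasp point, in mm); z points along the fingers, y is the line along which they close (so a half turn about z gives the same grasp; the last joint's range is limited). The gripper opens to 95 mm and grips with 3 to 60 N. Pads are 20 mm wide; open, the fingers measure 119 mm over their backs; the gripper's body (75 mm by 180 mm) begins 59 mm behind the grasp point.
Start: joints at [1.22, 0.491, 1.559, -0, 1.092, -0.106], TCP at [151.458, 606.389, 214.661] pointing down, gripper open.
Joint ranges: [-3.1, 3.1], [-0.84, 2.19], [0.05, 2.79], [-1.13, 4.28], [0.06, 2.93], [-2.69, 2.69]. Speed limits (rad/s): [2.22, 2.22, 2.79, 3.14, 3.14, 3.14].

### API

Orientations are given as [roll, pitch, yaw] about the fixed x, y, z axes, in that order (R = Rz(yaw) Ry(pitch) Rx(roll)).
In Python, from cell import monitor, viewer, order, env gives the robot as it stands.
- The arm moves only by the tool move_arm, never from a script. Its argument "moves" is one flat list of numbers, 4 for each row, row after row: the shift along the tool's x, y, z normalised to -1 to 1, where 1 is 0.15 m, then the turn about the tool's z normalised to -1 to 1, where 1 is pi/2 rad. A call has 1 to 10 rows; each row shifts and turns the commanded pose from where the row before left it, along the tool's axes as they then stand; what a row does not reach is not made up. A row lasts 1/8 s, in which the tool goes at most 62.5 mm and 10.7 degrees, less where a joint would pass 70% of its speed; a pose out of reach is approached as far as the arm can. A call with a number of a shift or a turn outside -1 to 1 is refused whole. A call with a gripper value outside its range is refused whole. "claw" is the finger opening in mm, from 0 to 95.1, set as the call begins (left out, the last holds). The fingers move at their own pace and stop on an object; the grip force is fixed at half the most. Time passes only in rows, so rows that do not move let the fingers close. It gives the time, the measured TCP pose, the force, the opening and the grip force at its end, in the units of the state.
- monitor.state(): the state, without advancing time (a new reading comes with each control period).
- viewer.read_camera(name): name is "scene" or "top" or "wrist"; returns the picture (400x640x3 uint8, red, green, blue); there is no depth.
- viewer.camera_info(name): a dict with "K" (3x3 intrinsics, pixels), "camera_from_world" (4x4, takes a point from world to camera coordinates). Camera axes: x right, y down, z forward; pixel columns grow to the right and rows downward; lengths in mm; the calibration is good to about 2 mm. The wrist camera is an equidistant fisheye: a pixel r from the principal point sees the ray r / f radians off the axis. A picture is of the moment at which its call begins: read the wrist's pose just before it. camera_info takes no time and is no camera call; for the wrist camera it gives the pose at the moment of the call.
- order.job_done(): hands the job in; it is judged then, once.
The state is a dict: "t": time; "joints": joint angles; "qvel": joint speeds; "tau": joint torques, N m; "eef_pos": TCP position; "tcp_rot": TCP orientation; "ft_force": force on the tool from outside, world axes, zero at the start; "moment": the same for the moment, N m; "opening": opening from 0.0 (shut) to 1.0 (fully open); "grip_force": force on a finger pad.
Only numpy, scipy, OpenCV 4.12 (cv2) and the standard library are available. Lean on these libraries where they do the work, as an engineer would, in place of code of your own. Each camera call takes 0.05 s, during which the arm holds its last target. There are 200 camera calls.

### The job

Clean-out at the polishing bench: press the spring plunger on top of the round filter pot all the way down to its stop for a moment and let it come back up. Then take the bar handle of the dust trap's flap, swing the flap up until it stands upright on its balance point, and finish still gripping the bar and holding the flap still there, so that a colleague can clear the trap; never let the flap drop shut or go over to the far side, and leave the things lying around alone.

Things in the scene. Friction and masses are not known exactly. Their poses are not given: they have to be found in the camera images.
- trap: Dust trap: fixed white sheet-steel box, 190 (x) by 220 (y) by 120 mm high, with a hinged flap on top. Origin on the table, half-way between the hinge line and the bar of the shut flap; x points from the shut bar to the hinge (roughly away from the robot), y along the hinge, z up. The box runs from x -32 to +157 mm; a port sticks out 30 mm at its back.
- flap_hinge (a point): Middle of the flap's hinge axis, which runs along the trap's y axis. Fixed to the trap, at 82.5 mm in its x, 123.5 mm above the table.
- flap_bar (a point): Centre of the flap's handle: a round steel bar 12 mm thick, 160 mm long, parallel to the hinge and 165 mm from it; it can turn between the fingers as the flap swings. Two 10 mm arms, 70 mm either side of its middle, join it to the flap. Between bar and flap edge (or box front) is a clear gap of 44 mm for a finger. Shut, it lies in front of the box, 123 mm above the table.
- flap (a joint): Angle of the flap: aluminium plate 111 x 200 x 5 mm with arms and bar in its plane, about 0.45 kg. 0 = shut, level; grows as it swings up and over away from the robot, to a stop at 2.2 rad. Nearly free of friction. Balance point: 1.571 rad, plate upright, bar straight above the hinge; short of it the flap falls shut, past it it falls open.
- plunger_top (a point): Centre of the top face of the plunger's head: a black round head 42 mm wide and 12 mm thick, on the axis of the fixed round filter pot (white, 110 mm wide at the foot, 92 mm body), 187 mm above the table when up.
- plunger (a joint): How far the plunger is pressed, in m: 0 = up, 0.018 = down on its rigid stop. It moves straight down; the spring pushes back with about 3 N at first and 9 N at the stop, and lifts it again by itself.
- wheel: Bystander: grey polishing wheel lying flat, 120 mm across, 30 mm thick; origin at the centre of its underside.
- casting: Bystander: small brass tap casting standing upright, 36 mm wide foot, about 62 mm high with a spout 60 mm long; origin under its foot.
- compound_bar: Bystander: reddish bar of polishing compound, 110 by 45 by 40 mm, origin at the centre of its underside.
- spanner: Bystander: steel spanner lying flat; origin under its middle.

How it is judged:
By the outcome, as a careful person would: the job done as asked, in the order asked, and still so for the second after the job is handed in, while the arm keeps its last pose, push and grip.
It also fails if it takes over 54 s, if anything falls off the work surface, if the arm or the gripper's body presses on something with over 40 N, if the wrist force passes 120 N, or if a joint passes its speed limit or range.

## Working session

There is one attempt and no reset: what is moved stays moved. The work goes in short steps, Python scripts to look and compute and a tool call to move; the robot and the scene stay as the last step left them, time stands still between calls to the robot, and variables do not carry over. Pictures are saved under pics/ and viewed, at most 10 in all, crops included, and the job is handed in when it is done.

Besides the shell and the picture viewer there is one more tool, called after ">>>" as name(argument=value, ...) on one line, values as JSON. move_arm: Moves the arm, as the interface text tells. Scaled input: -1 to 1 covers 0.15 m each way for a shift and pi/2 rad each way for a turn. Its arguments: {"type":"object","properties":{"moves":{"type":"array"},"claw":{"type":"number"}},"required":["moves"]}

```bash
mkdir -p pics; ls
python3 - <<'E'
from cell import monitor, viewer, order, env
import cv2, numpy as np
for n in ["scene","top"]:
    im=viewer.read_camera(n); cv2.imwrite(f"pics/{n}0.png",im[:,:,::-1])
    i=viewer.camera_info(n); print(n,np.round(i["K"],2).tolist(),np.round(i["camera_from_world"],4).tolist())
print(monitor.state(), env.grip_depth)
E
```

```text
pics
scene [[373.48, 0.0, 322.22], [0.0, 373.48, 199.17], [0.0, 0.0, 1.0]] [[-0.6784, 0.7347, -0.0086, 413.1578], [0.5269, 0.4783, -0.7026, -205.82], [-0.5121, -0.4812, -0.7115, 1485.6383], [0.0, 0.0, 0.0, 1.0]]
top [[446.64, 0.0, 319.39], [0.0, 446.64, 196.74], [0.0, 0.0, 1.0]] [[-0.0279, -0.9994, -0.0197, 43.8969], [-0.9925, 0.03, -0.1187, 594.5309], [0.1192, 0.0162, -0.9927, 1664.0041], [0.0, 0.0, 0.0, 1.0]]
{'t': 0.1, 'joints': array([ 1.22037724e+00,  4.91503217e-01,  1.55938565e+00, -8.54912235e-06,
        1.09172238e+00, -1.05586433e-01]), 'qvel': array([-0.00056717, -0.00155809, -0.00096796, -0.00165497,  0.00063847,
       -0.00110301]), 'tau': array([ 3.30599461e-03, -6.13622403e+01, -2.58602840e+01,  6.94146962e-02,
        4.70603071e-02, -6.92888852e-05]), 'eef_pos': array([151.3921748 , 606.16086541, 214.11872735]), 'tcp_rot': array([-3.14057893e+00, -9.98099170e-05,  2.89676389e+00]), 'ft_force': array([0.29885899, 0.19587793, 0.04130041]), 'moment': array([ 0.01997355, -0.03826419, -0.00765336]), 'grip_force': 0.0, 'opening': 1.0014581861216616} 18.8
```

View pics/scene0.png

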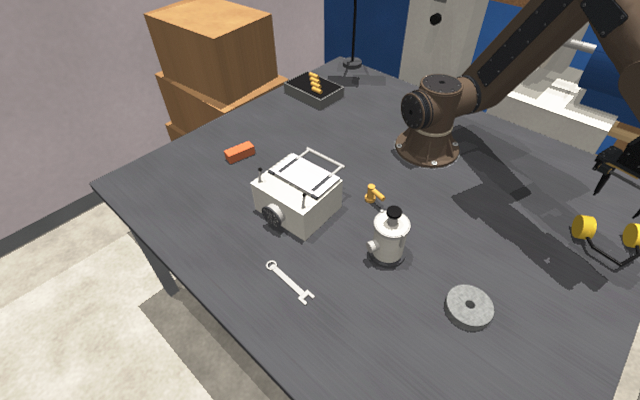

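View pics/top0.png

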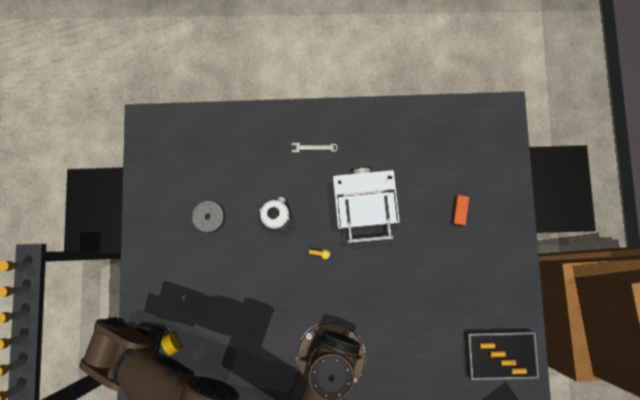

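The scene view shows the plunger's black head at about (394,212), the pot at (388,238) and the flap bar running from (307,151) to (343,168). In the top view the pot is at (275,213) and the bar runs from (349,241) to (392,238). I'll zoom in to measure.

Run:
```python
import cv2, numpy as np
s=cv2.imread("pics/scene0.png");t=cv2.imread("pics/top0.png")
z=lambda im,x,y,w,h,k:cv2.resize(im[y:y+h,x:x+w],None,fx=k,fy=k,interpolation=cv2.INTER_NEAREST)
a=z(s,290,140,130,75,6); b=z(t,255,160,160,90,5)[:, :780]
cv2.imwrite("pics/c1.png",a);cv2.imwrite("pics/c2.png",b)
```

```text
(no output)
```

View pics/c1.png

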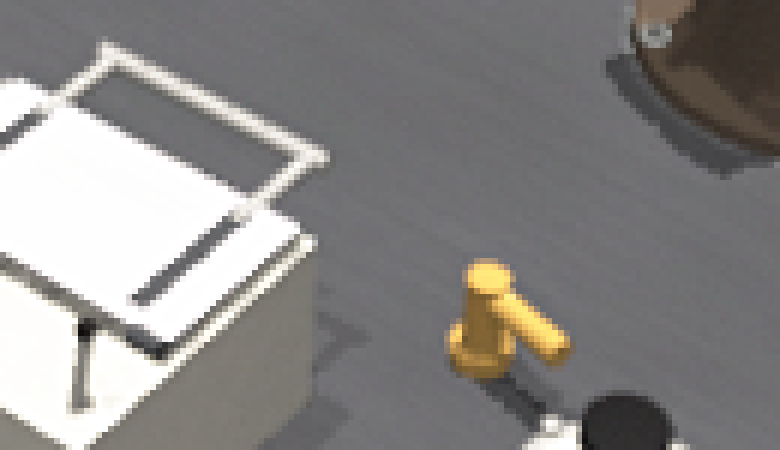

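View pics/c2.png

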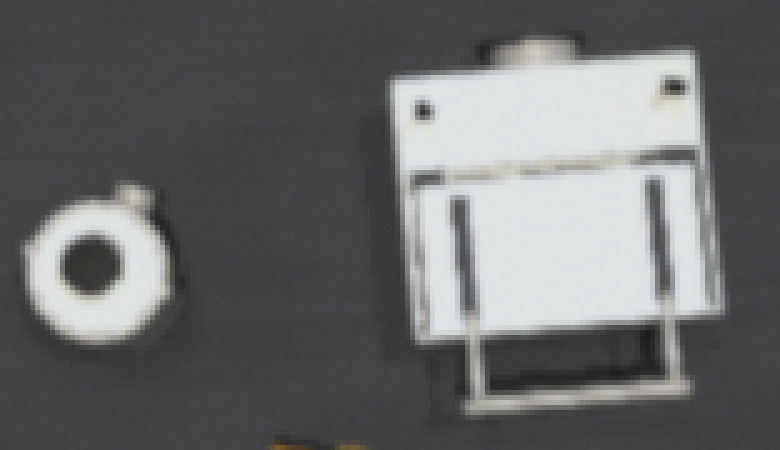

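```bash
cat > h.py <<'E'
from cell import viewer
import numpy as np, cv2
def ray(n,p):
    i=viewer.camera_info(n);T=np.array(i["camera_from_world"]);R,t=T[:3,:3],T[:3,3]
    d=R.T@np.linalg.inv(i["K"])@[p[0],p[1],1.]; return -R.T@t,d
def onz(n,p,z):
    c,d=ray(n,p);return np.round(c+d*(z-c[2])/d[2],1)
def tri(p,q):
    (a,u),(b,v)=ray("scene",p),ray("top",q)
    s=np.linalg.lstsq(np.c_[u,-v],b-a,rcond=None)[0];A,B=a+u*s[0],b+v*s[1]
    return np.round((A+B)/2,1),round(np.linalg.norm(A-B),1)
E
python3 - <<'E'
from h import *
s=cv2.imread("pics/scene0.png");t=cv2.imread("pics/top0.png")
def dark(im,x,y,w,h):
    m=(im[y:y+h,x:x+w].max(2)<75).astype('u1')
    n,l,st,c=cv2.connectedComponentsWithStats(m)
    return [(st[i,4],st[i,:4].tolist(),(c[i]+[x,y]).round(2)) for i in range(1,n) if st[i,4]>20]
print(dark(s,380,200,28,22)); d=dark(t,263,203,22,21);print(d)
pt=(255+91/5-.4,160+265/5-.4)
for z in(187,):print("plunger top",onz("top",pt,z))
print("pl scene",onz("scene",(394.3,211.5),187))
e=[((255+x/5-.4),(160+y/5-.4)) for x,y in [(465,407),(690,387)]]
f=[((290+x/6-.4),(140+y/6-.4)) for x,y in [(322,156),(106,54)]]
P=[onz("top",p,123) for p in e];Q=[onz("scene",p,123) for p in f];print(P,Q)
print([tri(a,b) for a,b in zip(f,e)])
for A in(P,Q):print((A[0]+A[1])/2,np.arctan2(*(A[0]-A[1])[[0,1]]))
g=[((255+x/5-.4),(160+y/5-.4)) for x,y in [(395,80),(694,52),(412,342),(724,315)]]
print([onz("top",p,z) for p,z in zip(g,(120,120,126,126))])
for k,c in (("wheel",(208,216)),):print(onz("top",c,30))
E
```

```text
[(np.int32(162), [7, 6, 15, 14], array([393.71, 211.93]))]
[(np.int32(78), [5, 5, 10, 10], array([272.56, 212.6 ]))]
plunger top [527.1 186.7 187. ]
pl scene [530.1 189.4 187. ]
[array([423.3, -70.9, 123. ]), array([ 432.9, -231.3,  123. ])] [array([419. , -80.3, 123. ]), array([ 433.4, -230.9,  123. ])]
[(array([424.7, -72.5, 130.6]), np.float64(5.0)), (array([ 433. , -231.4,  122.5]), np.float64(0.0))]
[ 428.1 -151.1  123. ] -0.059779064574653054
[ 426.2 -155.6  123. ] -0.09532771685333033
[array([661.2, -28.5, 120. ]), array([ 675. , -246.1,  120. ]), array([470.5, -34.6, 126. ]), array([ 483.3, -257.4,  126. ])]
[535.1 454.   30. ]
```

>>> move_arm(moves=[0, 0, -0.025, 0.115, 0, 0, -0.025, 0.115, 0, 0, -0.025, 0.115, 0, 0, -0.025, 0.115, 0, 0, -0.025, 0.115, 0, 0, -0.025, 0.115, 0, 0, -0.025, 0.115, 0, 0, 0, 0], claw=0)

```text
t: 1.1
eef_pos: [151.4, 606.4, 240.8]
tcp_rot: [3.142, 0.0, 1.634]
ft_force: [0.4, -1.1, -0.6]
opening: 0.218
grip_force: 0.0
```

>>> move_arm(moves=[-0.295, 0.233, 0, 0, -0.295, 0.233, 0, 0, -0.295, 0.233, 0, 0, -0.295, 0.233, 0, 0, -0.295, 0.233, 0, 0, -0.295, 0.233, 0, 0, -0.295, 0.233, 0, 0, -0.295, 0.233, 0, 0, -0.295, 0.233, 0, 0, 0, 0, 0, 0])

```text
t: 2.35
eef_pos: [491.8, 225.6, 240.3]
tcp_rot: [-3.141, 0.0, 1.633]
ft_force: [-1.5, -0.2, 0.3]
opening: 0.007
grip_force: 0.0
```

>>> move_arm(moves=[-0.269, 0.225, 0, 0, 0, 0, 0.16, 0, 0, 0, 0.16, 0, 0, 0, 0, 0, 0, 0, 0, 0])

```text
t: 2.98
eef_pos: [526.1, 190.6, 193.7]
tcp_rot: [3.141, -0.0, 1.634]
ft_force: [-0.2, -0.9, 0.2]
opening: 0.009
grip_force: 0.0
```

Run:
```python
from h import *
from cell import monitor
i=viewer.camera_info("wrist")
s=viewer.read_camera("scene")[:,:,::-1];w=viewer.read_camera("wrist")[:,:,::-1]
a=cv2.resize(s[140:260,330:460],None,fx=3.33,fy=3.33);
a=cv2.resize(a,(433,400)); cv2.imwrite("pics/p1.png",np.hstack([a,cv2.resize(w,None,fx=.57,fy=1)[:, :365]*1] ) if 0 else np.hstack([a,w[:,140:500]]))
print(np.round(monitor.state()["eef_pos"],1),monitor.state()["ft_force"])
```

```text
[526.3 190.5 193.9] [-0.33697141 -0.59802091  0.37089023]
```

View pics/p1.png

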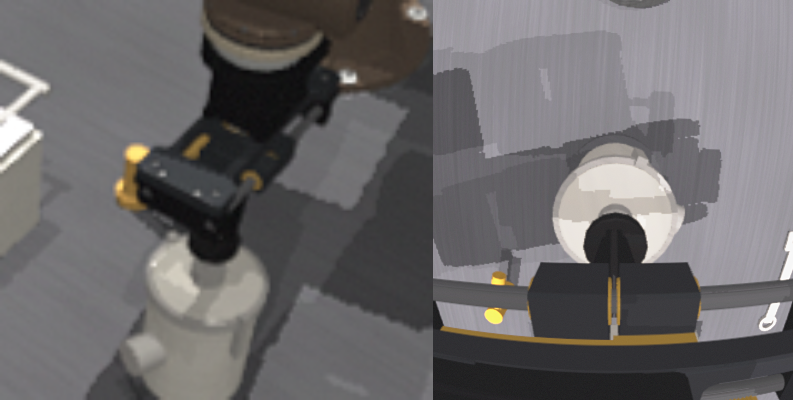

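The fingertips are centred over the black head: in the wrist view the head is at about (615,238) and the finger seam is on column 613. Pressing now.

>>> move_arm(moves=[0, 0, 0.05, 0, 0, 0, 0.05, 0, 0, 0, 0.05, 0, 0, 0, 0, 0])

```text
t: 3.58
eef_pos: [526.5, 190.3, 170.3]
tcp_rot: [3.14, -0.001, 1.632]
ft_force: [-0.6, 1.5, 7.7]
opening: 0.003
grip_force: 4.1
```

>>> move_arm(moves=[0, 0, 0.015, 0, 0, 0, 0.01, 0, 0, 0, 0, 0])

```text
t: 3.95
eef_pos: [526.7, 190.4, 169.0]
tcp_rot: [3.138, -0.001, 1.632]
ft_force: [-6.7, -0.8, 28.3]
opening: 0.005
grip_force: 14.3
```

>>> move_arm(moves=[0, 0, 0, 0, 0, 0, -0.08, 0, 0, 0, -0.16, 0, 0, 0, -0.16, 0, 0, 0, -0.16, 0, 0, 0, 0, 0])

```text
t: 4.7
eef_pos: [526.4, 190.1, 251.5]
tcp_rot: [3.139, -0.0, 1.632]
ft_force: [0.5, 0.5, 0.1]
opening: 0.002
grip_force: 0.0
```

>>> move_arm(moves=[-0.279, -0.1, 0, 0, -0.279, -0.1, 0, 0, -0.279, -0.1, 0, 0, -0.279, -0.1, 0, 0, -0.279, -0.1, 0, 0, -0.279, -0.1, 0, 0, -0.279, -0.1, 0, 0, -0.279, -0.1, 0, 0, 0, 0, 0, 0, 0, 0, 0, 0], claw=44)

```text
t: 5.95
eef_pos: [426.6, -151.1, 249.8]
tcp_rot: [-3.14, -0.001, 1.632]
ft_force: [0.4, 0.8, -0.0]
opening: 0.463
grip_force: 0.0
```

Run:
```python
from h import *
from cell import monitor
T=np.array(viewer.camera_info("wrist")["camera_from_world"]);i=viewer.camera_info("wrist")
w=viewer.read_camera("wrist")[:,:,::-1];t=viewer.read_camera("top")[:,:,::-1]
cv2.imwrite("pics/w2.png",w);cv2.imwrite("pics/t2.png",t)
np.savez("w2.npz",T=T,K=np.array(i["K"]));print(np.round(monitor.state()["eef_pos"],1),np.round(i["K"],1).tolist())
```

```text
[ 426.9 -150.6  250.1] [[309.7, 0.0, 320.6], [0.0, 309.7, 197.8], [0.0, 0.0, 1.0]]
```

View pics/w2.png

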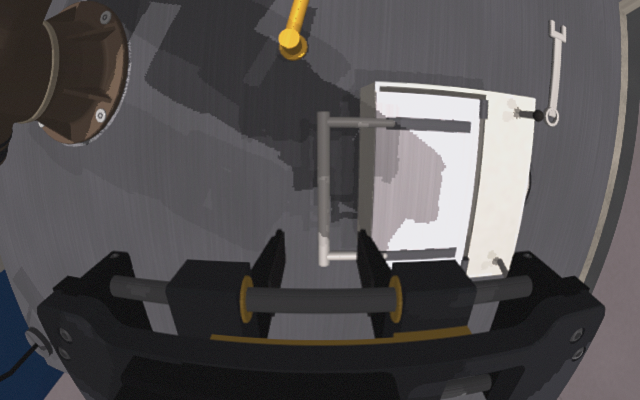

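The wrist view shows the bar running from (323,113) to (323,264), lying between the finger planes. Next I'll cast these pixels onto z = 123 mm.

Run:
```python
from h import *
d=np.load("w2.npz");T,K=d["T"],d["K"];R,t=T[:3,:3],T[:3,3];c=-R.T@t
def on(p,z):
    v=np.array([(p[0]-K[0,2])/K[0,0],(p[1]-K[1,2])/K[1,1]]);r=np.linalg.norm(v)
    u=R.T@np.r_[v/r*np.sin(r),np.cos(r)];return np.round(c+u*(z-c[2])/u[2],1)
print(c,[on(p,123) for p in [(323,113),(323.5,264)]],[on(p,126) for p in [(378,86),(486,98)]])
```

```text
[422.06877382 -67.20431567 419.24394129] [array([424.1, -74.2, 123. ]), array([ 434.7, -233.1,  123. ])] [array([474. , -44.3, 126. ]), array([589.5, -39.9, 126. ])]
```

>>> move_arm(moves=[-0.012, 0.012, 0.2, 0, 0, 0, 0.2, 0, 0, 0, 0.2, 0, 0, 0, 0.2, 0, 0, 0, 0.1, 0, 0, 0, 0.07, 0, 0, 0, 0, 0])

```text
t: 6.92
eef_pos: [428.8, -152.6, 104.7]
tcp_rot: [-3.141, -0.001, 1.633]
ft_force: [0.5, 0.1, 0.3]
opening: 0.462
grip_force: 0.0
```

>>> move_arm(moves=[0, 0, 0, 0, 0, 0, 0, 0, 0, 0, 0, 0, 0, 0, 0, 0, 0, 0, 0, 0, 0, 0, 0, 0], claw=0)

```text
t: 7.68
eef_pos: [429.2, -153.3, 105.3]
tcp_rot: [3.141, 0.0, 1.632]
ft_force: [4.3, 1.1, 2.4]
opening: 0.119
grip_force: 30.0
```

>>> move_arm(moves=[0, 0.004, -0.096, 0, 0, 0.0125, -0.095, 0, 0, 0.021, -0.094, 0, 0, 0.029, -0.0915, 0, 0, 0.037, -0.089, 0, 0, 0.044, -0.085, 0, 0, 0, 0, 0])

```text
t: 8.55
eef_pos: [450.2, -152.0, 187.7]
tcp_rot: [-3.14, 0.0, 1.633]
ft_force: [-4.5, -4.5, -0.8]
opening: 0.119
grip_force: 30.0
```

>>> move_arm(moves=[0, 0.0515, -0.081, 0, 0, 0.0585, -0.076, 0, 0, 0.065, -0.071, 0, 0, 0.071, -0.065, 0, 0, 0.076, -0.0585, 0, 0, 0.081, -0.0515, 0, 0, 0, 0, 0])

```text
t: 9.43
eef_pos: [510.3, -148.1, 249.0]
tcp_rot: [-3.14, 0.0, 1.633]
ft_force: [-12.2, -0.7, 17.5]
opening: 0.115
grip_force: 30.0
```

>>> move_arm(moves=[0, 0.085, -0.052, 0, 0, 0.0885, -0.04, 0, 0, 0.0915, -0.029, 0, 0, 0.0935, -0.021, 0, 0, 0, 0, 0])

```text
t: 10.05
eef_pos: [565.8, -144.9, 269.3]
tcp_rot: [3.141, 0.0, 1.633]
ft_force: [-0.2, -0.8, 4.2]
opening: 0.119
grip_force: 30.0
```

Run:
```python
from h import *
from scipy.optimize import least_squares as L
P=np.array([[0,105.3],[21,187.7],[80.7,250.0],[136.8,269.5]])
r=L(lambda c:np.hypot(*(P-c).T)-165,[165,105]);print(r.x,r.fun)
r=L(lambda c:np.hypot(*(P-c[:2]).T)-c[2],[165,105,165]);print(r.x,r.fun)
s=viewer.read_camera("scene")[:,:,::-1];cv2.imwrite("pics/s3.png",cv2.resize(s[60:260,220:420],None,fx=3,fy=3,interpolation=2))
```

```text
[164.91098744 107.3760402 ] [-0.0759456  -0.19007668  0.62935825 -0.4569784 ]
[163.42199718 108.6067329  163.3151291 ] [ 0.1403194  -0.4048158   0.49874332 -0.23424692]
```

View pics/s3.png

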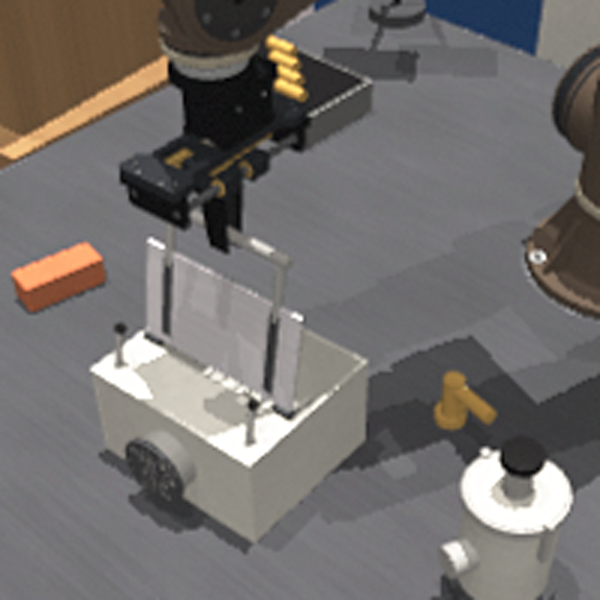

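The flap is nearly upright with the bar still in the grip, and the plunger head is back up. Finishing the last ~10°.

>>> move_arm(moves=[0, 0.07, -0.012, 0, 0, 0.06, -0.006, 0, 0, 0.04, -0.002, 0, 0, 0.017, 0, 0, 0, 0, 0, 0, 0, 0, 0, 0])

```text
t: 10.85
eef_pos: [592.7, -143.2, 272.3]
tcp_rot: [-3.142, 0.0, 1.632]
ft_force: [-1.3, -2.5, -1.2]
opening: 0.114
grip_force: 30.0
```

Run:
```python
from h import *
from cell import monitor
s=viewer.read_camera("scene")[:,:,::-1];t=viewer.read_camera("top")[:,:,::-1]
a=cv2.resize(s[110:210,260:345],None,fx=6,fy=6,interpolation=2)[:, :400+110];b=cv2.resize(t[150:250,320:410],None,fx=3,fy=3)
cv2.imwrite("pics/f.png",np.hstack([a[:600],np.vstack([b,b*0])[:600]])[:, :800])
st=monitor.state();print(st["eef_pos"],st["ft_force"],st["qvel"].round(3))
```

```text
[ 592.70203356 -143.19299173  272.38106117] [-1.82725409 -2.42788036 -1.97647769] [ 0.001  0.002 -0.001  0.001  0.003  0.001]
```

View pics/f.png

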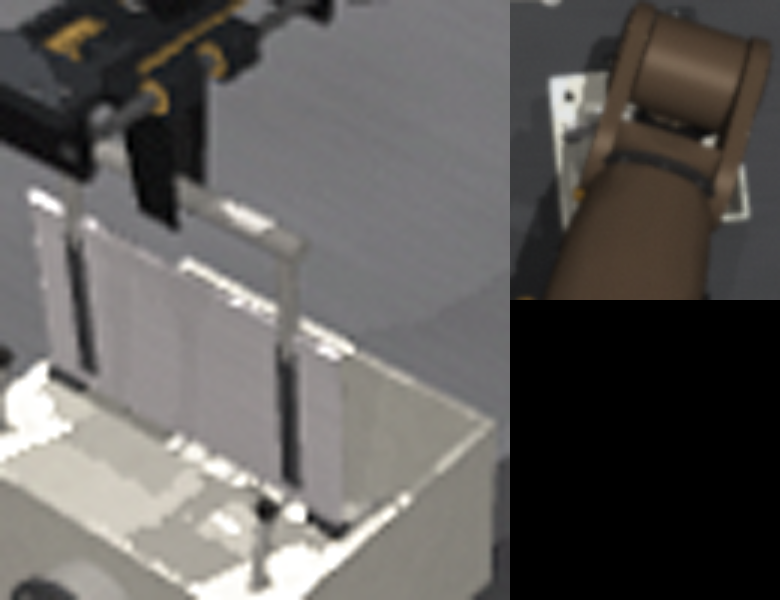

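>>> move_arm(moves=[0, 0.006, 0, 0, 0, 0, 0, 0, 0, 0, 0, 0, 0, 0, 0, 0])

```text
t: 11.45
eef_pos: [593.7, -143.1, 272.4]
tcp_rot: [-3.141, -0.0, 1.632]
ft_force: [-1.0, -4.0, -1.5]
opening: 0.117
grip_force: 30.0
```

Run:
```python
from h import *
print(onz("scene",(309.6,151.3),289), "expected about 588.4,-62")
```

```text
[587.5 -62.9 289. ] expected about 588.4,-62
```

The camera and the circle fit agree to within about 1 mm, so I'm handing in.

```bash
python3 -c "
from cell import order
print(order.job_done())"
```

```text
the job is handed in; nothing more can be done
None
```

I pressed the plunger down to its stop and it came back up. The flap is upright at its balance point, within about half a degree by my measurements, held still with the bar gripped, and I handed the job in at about 11.5 s.

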